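Set up the jigger for bowls

ROBOT

A 6-joint arm with a two-finger parallel gripper is mounted at the origin on the work surface. World frame = base frame: x ahead of the robot, y to its left, z up, the work surface at z = 0. Lengths are in m, angles in rad, forces in N, time in s.
With the tool pointing down it reaches from about 0.35 to 0.85 m from the base axis. Payload 8.1 kg.
Tool frame: the origin (TCP) lies midway between the tips of the shut fingers; the grasp point (between the pads) lies 19 mm behind it; z points along the fingers, y is the direction in which the jaws open and shut (so a half turn about z gives the same grasp; the last joint's range is limited). The gripper opens to 93 mm and grips with 3 to 60 N. Pads are 15 mm wide; open, the fingers measure 128 mm over their backs; the gripper's body (75 mm by 188 mm) begins 65 mm behind the grasp point.
Start: joints at [-1.361, 0.13, 1.488, -0, 1.523, -0.085], TCP at [0.174, -0.574, 0.197] pointing down, gripper open.
Joint ranges: [-2.96, 2.96], [-0.89, 2.26], [0.02, 2.5], [-1.34, 4.48], [0, 2.73], [-2.66, 2.66]. Speed limits (rad/s): [2.39, 2.39, 2.79, 3.14, 3.14, 3.14].

INTERFACE

Orientations are given as a rotation vector (axis times angle).
In Python, from plant import monitor, eyes, ticket gives the robot as it stands.
- The arm moves only by the tool send_rows, never from a script. Its argument "motion" is a list of rows, each a list of 2 entries, a list of its own where there are three numbers: the shift along the tool's x, y, z in m, then the turn about the tool's z in degrees. In form: [[[dx, dy, dz], twist], ...]. A call has 1 to 12 rows; each row is the pose to reach, as a shift and turn from the pose commanded when the call began, along the tool's axes at that moment; what a row does not reach only later rows make up. A row lasts 1/8 s, in which the tool goes at most 62.5 mm and 10.7 degrees, less where a joint would pass 70% of its speed; a pose out of reach is approached as far as the arm can. A call with a gripper value outside its range is refused whole. "jaw" is the finger opening in m, from 0 to 0.093, set as the call begins (left out, the last holds). The fingers move at their own pace and stop on an object; "squeeze" is the grip in N (left out, the last holds). Time passes only in rows, so rows that repeat a pose let the fingers close. It gives the time, the measured TCP pose, the force and the opening at its end, in the units of the state.
- monitor.read_state(): the state, without advancing time (a new reading comes with each control period).
- eyes.read_camera(name): name is "side" or "top"; returns the picture (480x640x3 uint8, red, green, blue); there is no depth.
- eyes.camera_model(name): a dict with "mtx" (3x3 intrinsics, pixels), "k1" (the pictures are not rectified: a ray, as slopes to the right and down, at radius r is drawn at 1 + k1 r^2 times it, then the intrinsics apply), "cam_to_world" (4x4, takes a point from camera to world coordinates). Camera axes: x right, y down, z forward; pixel columns grow to the right and rows downward; lengths in m; the calibration is good to about 2 mm. A picture is of the moment at which its call begins. camera_model takes no time and is no camera call.
- ticket.close_job(): hands the job in, once; it reports no verdict.
The state is a dict: "t": time; "q": joint angles; "dq": joint speeds; "joint_torque": joint torques, N m; "tool_pos": TCP position; "orientation": TCP orientation; "force": force on the tool from outside, world axes, zero at the start; "wrist_torque": the same for the moment, N m; "opening": finger opening in m.
Only numpy, scipy, OpenCV 4.12 (cv2) and the standard library are available. Lean on these libraries where they do the work, as an engineer would, in place of code of your own. Each camera call takes 0.05 s, during which the arm holds its last target.

TASK

Set the jigger up for bowls: slide the bowl template (the one with the arched back) up out of the slotted rack and lower it fully home in the slot of the holder on the jigger's arm, curved edge away from the column, and let go of it. Then screw the knurled stop cap down until it bottoms out, back it off a quarter turn so that the arm keeps a little float, and finish still gripping the cap there so that it cannot creep. Leave the other two templates in the rack and everything else on the bench where it is.

Things in the scene. Friction and masses are not known exactly. Their poses are not given: they have to be found in the camera images.
- template_bowl: bowl template: steel blade 5 mm thick, 54 wide (y), 85 long, under a wooden back 10 thick, 84 wide. Unlike the others: arched back (40 tall mid, 18 at ends), quarter-round blade corner. Origin: middle of the joint of blade and back; z up, x across thickness; blade's straight edge at y +27, curved edge at y -27. Stands in the rack, y along rack y, shoulders (back's underside) on the rack's top. 0.1-0.21 kg
- bowl_edge (a point): point on the curved edge of the bowl template's blade, 27 mm to -y of and 20 mm below the template's origin
- slot (a point): middle of the holder's slot at its top face, 150 mm above the bench. Slot: through the 34 mm deep, 49 x 96 mm steel holder, 60 long (y), 9 wide (x); y points along the arm to the column. A seated template rests its shoulders on the holder's top, origin on this point, template y along slot y, so its curved edge is away from the column and its blade hangs in the mould
- jigger: bench jigger, fixed: green base 220 x 400 mm, round plaster mould 148 across on the wheel (top at 105), level arm 32 wide (top at 150) from the green column over the mould to a black ball. Origin: wheel axis at the bench; y along the arm to the column. Slot's middle at y -27, ball at y -115, stop cap's axis at y +110, column at y +215 (fork to 175 high). Heights above bench, mm
- stop_cap: stop cap: knurled steel, 44 mm across, 32 tall, already started on a fixed upright 14 mm threaded stud (top 207 above the bench) that comes up through the arm between holder and column. Origin: on its axis at its underside, 160 above the bench when bottomed on its boss (36 across, 10 tall, on the arm's top). Black line on top along its x. Drag about 0.06 N m; grip it from above
- stop_turn (a joint): turn of the stop cap, rad: 0 bottomed out (hard stop), growing as it is unscrewed (counter-clockwise seen from above); right-hand thread, 4 mm rise per turn. Starts 2.0 to 4.2 open, stays where it is left
- rack: slotted wooden rack, fixed, 200 (x) x 100 (y) mm, 95 tall; origin: middle of its underside. Three slots at x -60, 0, +60, each 60 long (y), 9 wide, hold the templates upright by their blades, one each in any order, their backs above the rack's top. The rack's y points roughly along the jigger's y (within 0.5 rad)
- template_mug: another template: square-cornered blade, square-ended back 40 mm tall; origin and axes as for the bowl template; stays in the rack
- template_saucer: another template: short blade, low square-ended back 27 mm tall; origin and axes as for the bowl template; stays in the rack
- tea_bowl: open glazed bowl, 104 mm across the rim, 70 mm tall; loose bystander, origin at its underside
- mug: brown mug, 80 mm across, 95 mm tall, with a handle; loose bystander, origin at its underside
- slip_jar: lidded white jar, 68 mm across, 85 mm tall; loose bystander, origin at its underside
- wrench: steel spanner lying flat; loose bystander, origin at its underside
- brush: brush lying flat; loose bystander, origin at its underside
- plaster_bat: plaster disc, 120 mm across, 16 mm thick, lying flat; loose bystander, origin at its underside
Not all that is in view belongs to the job. Leave any turquoise look-alike of the template_bowl alone.

How it is judged:
By the outcome, as a careful person would: the job done as asked, in the order asked, and still so for the second after the job is handed in, while the arm keeps its last pose, push and grip.
It also fails if it takes over 58 s, if anything falls off the work surface, if the arm or the gripper's body presses on something with over 40 N, if the wrist force passes 120 N, or if a joint passes its speed limit or range.

## Working session

There is one attempt and no reset: what is moved stays moved. The work goes in short steps, Python scripts to look and compute and a tool call to move; the robot and the scene stay as the last step left them, time stands still between calls to the robot, and variables do not carry over. Pictures are saved under pics/ and viewed, and the job is handed in when it is done.

Besides the shell and the picture viewer there is one more tool, called as name(argument=value, ...), one argument or row to a line, values as JSON. send_rows: Moves the arm, as the interface text tells. Its arguments: {"type":"object","properties":{"motion":{"type":"array","items":{"type":"array"}},"jaw":{"type":"number"},"squeeze":{"type":"number"}},"required":["motion"]}

```bash
ls; mkdir -p pics; python3 - <<'E'
from plant import monitor, eyes
import cv2,numpy as np
for n in("side","top"):
    im=eyes.read_camera(n); cv2.imwrite(f"pics/{n}0.png",im[:,:,::-1])
    m=eyes.camera_model(n); print(n,np.round(m["mtx"],1).tolist(),m["k1"],np.round(m["cam_to_world"],4).tolist())
s=monitor.read_state(); print(s)
E
```

```text
pics
side [[463.7, 0.0, 315.5], [0.0, 463.7, 236.1], [0.0, 0.0, 1.0]] -0.11983822457140905 [[0.9258, -0.1879, 0.3281, 0.1583], [-0.3779, -0.4875, 0.7871, -0.9462], [0.012, -0.8527, -0.5223, 0.7348], [0.0, 0.0, 0.0, 1.0]]
top [[624.2, 0.0, 310.3], [0.0, 624.2, 249.6], [0.0, 0.0, 1.0]] -0.08884463575027123 [[0.0263, -0.9953, 0.0936, 0.4492], [-0.9995, -0.0247, 0.0189, -0.0229], [-0.0165, -0.094, -0.9954, 1.5592], [0.0, 0.0, 0.0, 1.0]]
{'t': 0.1, 'q': array([-1.36140527e+00,  1.31106011e-01,  1.48915232e+00,  2.42670880e-05,
        1.52297917e+00, -8.54025730e-02]), 'dq': array([ 0.00275066, -0.00162256, -0.00146503,  0.00081303, -0.00014047,
        0.00060449]), 'joint_torque': array([ 1.73824606e-03, -5.61340642e+01, -4.93094623e+01,  7.70442816e-02,
        2.90929974e-02, -2.56273415e-05]), 'tool_pos': array([ 0.17424293, -0.57358275,  0.19569011]), 'orientation': array([-3.10590245e+00, -4.61142692e-01,  1.22008887e-04]), 'force': array([-0.4061331 ,  0.31597108, -0.04617612]), 'wrist_torque': array([-0.01027071,  0.04936384, -0.02986779]), 'opening': 0.09315067254593157}
```

View pics/side0.png

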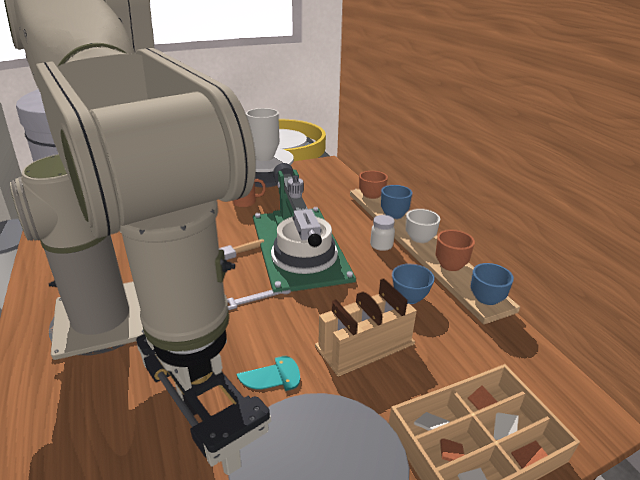

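View pics/top0.png

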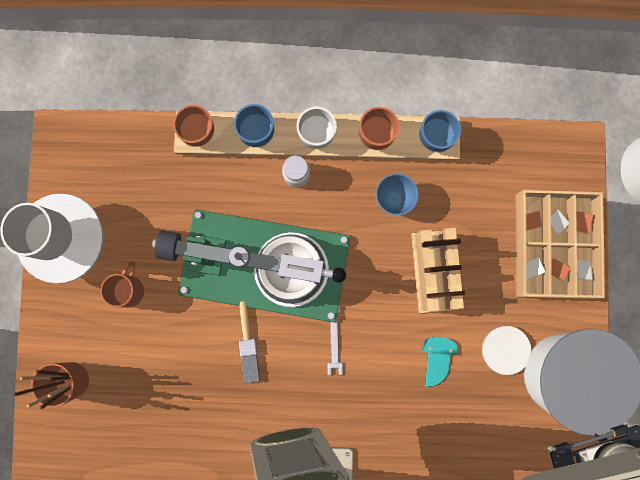

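The top view shows the rack at about (440,270) and the jigger at about (270,265), with its ball at (338,275), cap at (239,257) and column to the left. The turquoise look-alike lies at (438,360). I'll zoom in on these.

```bash
python3 - <<'E'
import cv2
s=cv2.imread("pics/side0.png");t=cv2.imread("pics/top0.png")
cv2.imwrite("pics/c1.png",cv2.resize(s[270:380,305:425],None,fx=5,fy=5,interpolation=cv2.INTER_CUBIC))
cv2.imwrite("pics/c2.png",cv2.resize(t[220:320,400:480],None,fx=6,fy=6,interpolation=cv2.INTER_CUBIC))
cv2.imwrite("pics/c3.png",cv2.resize(t[200:325,150:355],None,fx=3.9,fy=3.9,interpolation=cv2.INTER_CUBIC))
E
```

```text
(no output)
```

View pics/c1.png

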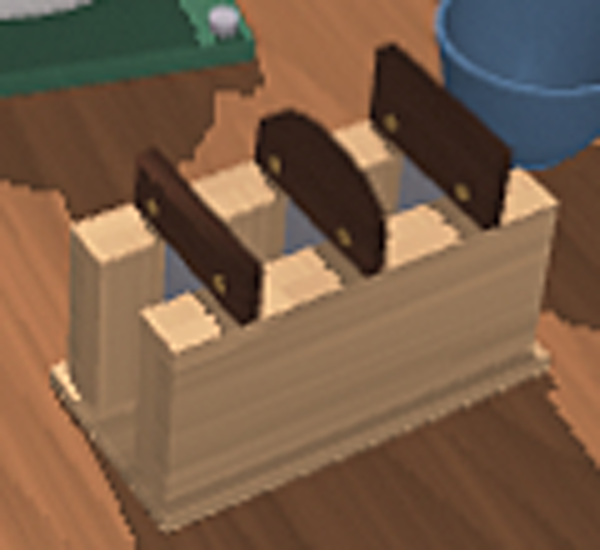

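View pics/c2.png

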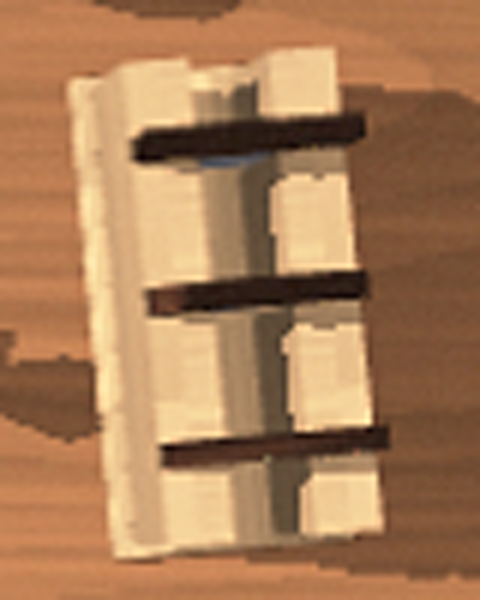

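View pics/c3.png

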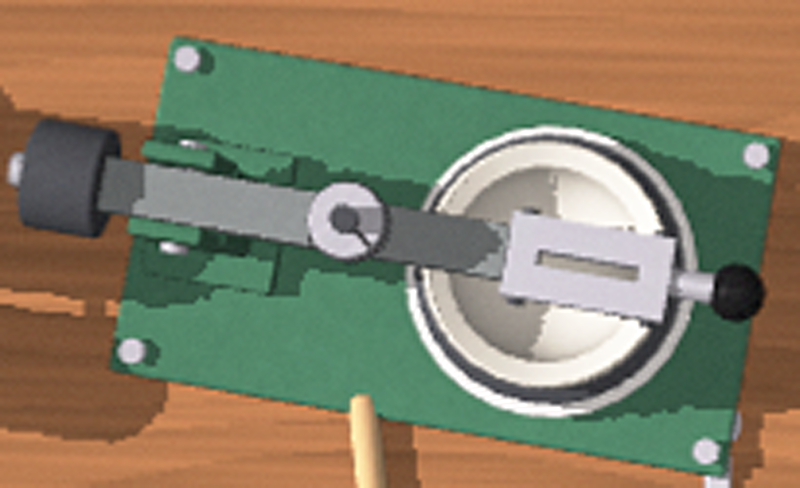

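```bash
cat > h.py <<'E'
import numpy as np, cv2
from plant import eyes, monitor
def cam(n):
    m=eyes.camera_model(n); return np.array(m["mtx"]),m["k1"],np.array(m["cam_to_world"])
C={n:cam(n) for n in("side","top")}
def proj(n,P):
    K,k,T=C[n]; P=np.atleast_2d(P); p=(P-T[:3,3])@T[:3,:3]
    s=p[:,:2]/p[:,2:]; s=s*(1+k*(s**2).sum(1,keepdims=True)); return s*[K[0,0],K[1,1]]+[K[0,2],K[1,2]]
def back(n,uv,z):
    K,k,T=C[n]; uv=np.atleast_2d(np.float64(uv)); o=cv2.undistortPoints(uv[:,None],K,np.array([k,0,0,0.]))[:,0]
    # iterate for exactness
    d=np.c_[o,np.ones(len(o))]@T[:3,:3].T; return T[:3,3]+d*((z-T[2,3])/d[:,2])[:,None]
def shot(n,f):
    im=eyes.read_camera(n)[:,:,::-1].copy(); cv2.imwrite(f,im); return im
def crop(src,x0,x1,y0,y1,f,out):
    im=cv2.imread(src)[y0:y1,x0:x1]; im=cv2.resize(im,None,fx=f,fy=f,interpolation=cv2.INTER_CUBIC)
    for i in range(0,x1-x0,10):
        cv2.putText(im,str(x0+i),(i*f,9),0,.35,(0,255,255),1); im[::4,i*f]=(0,255,255)
    for i in range(0,y1-y0,10):
        cv2.putText(im,str(y0+i),(0,i*f+4),0,.35,(0,255,255),1); im[i*f,::4]=(0,255,255)
    cv2.imwrite(out,im)
E
python3 - <<'E'
from h import *
crop("pics/top0.png",410,470,225,275,13,"pics/d1.png")
crop("pics/top0.png",410,470,265,315,13,"pics/d1b.png")
crop("pics/side0.png",350,420,275,330,11,"pics/d2.png")
crop("pics/top0.png",270,350,245,295,10,"pics/d3.png")
crop("pics/top0.png",215,275,235,280,13,"pics/d4.png")
E
```

```text
(no output)
```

View pics/d1.png

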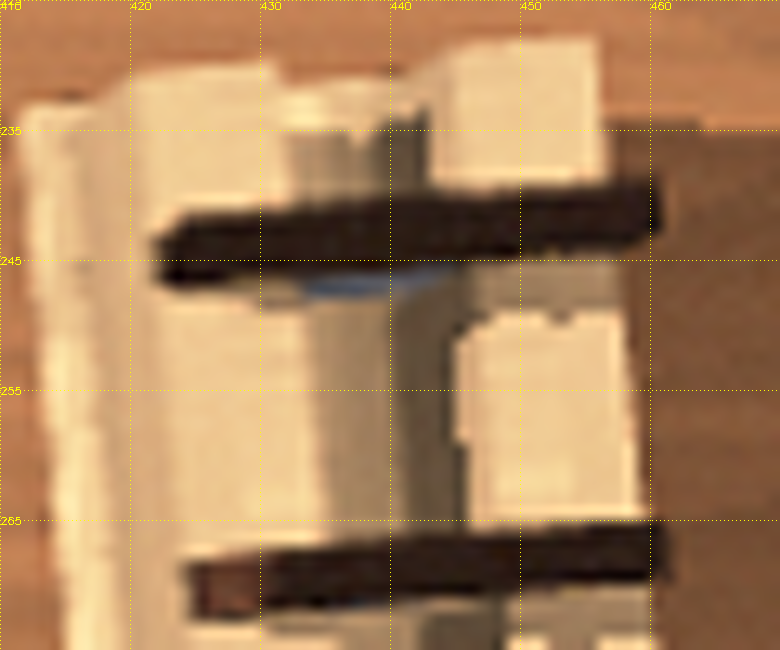

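View pics/d1b.png

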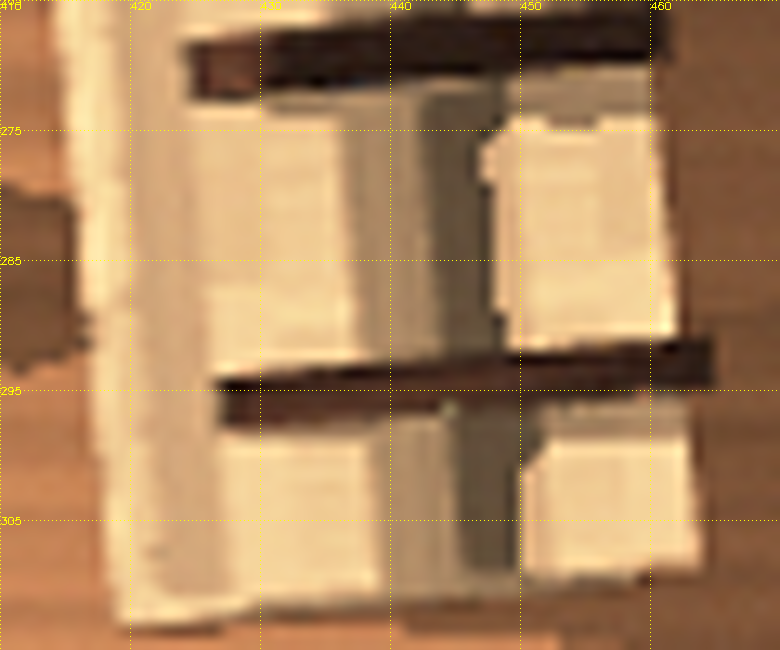

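View pics/d2.png

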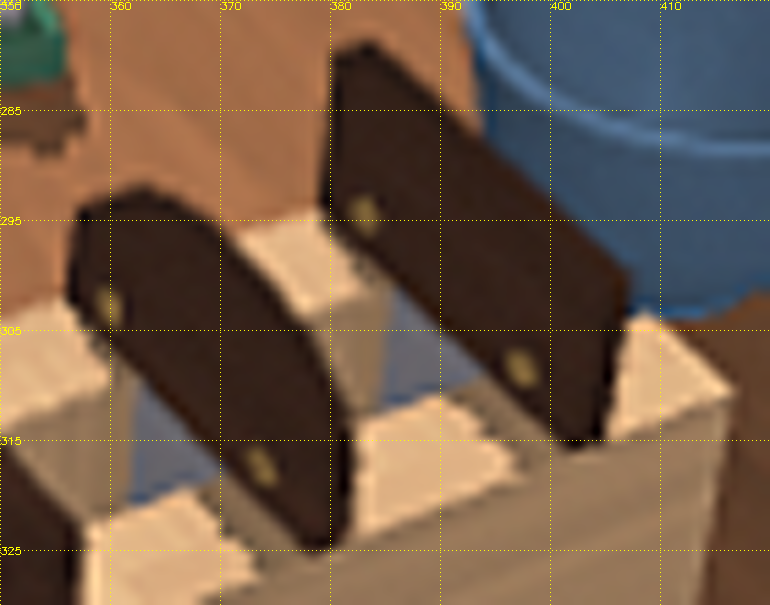

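View pics/d3.png

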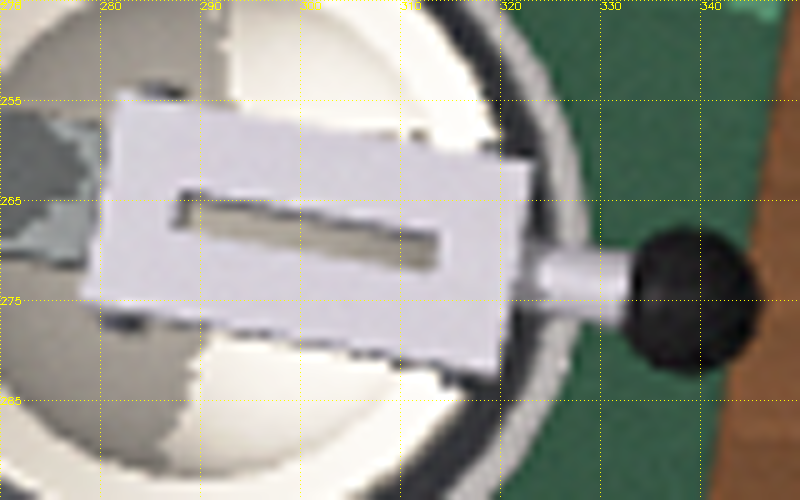

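View pics/d4.png

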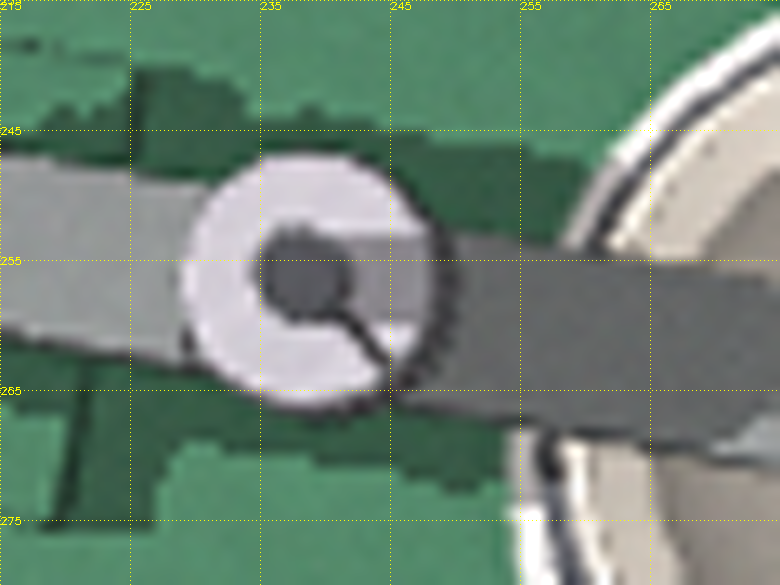

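```bash
cat > fit.py <<'E'
from h import *
from scipy.optimize import least_squares
def fit(obs,x0):
    def W(p,P): c,s=np.cos(p[2]),np.sin(p[2]); P=np.atleast_2d(np.float64(P)); return np.c_[p[0]+c*P[:,0]-s*P[:,1],p[1]+s*P[:,0]+c*P[:,1],P[:,2]]
    f=lambda p: np.concatenate([(proj(n,W(p,P))[0]-np.array(uv)+.5) for n,P,uv in obs])
    r=least_squares(f,x0); return r.x,r.fun.reshape(-1,2)
m=1e-3
if __name__=="__main__":
    bowl=[("top",(5*m,-42*m,.113),(460.8,265.4)),("top",(-5*m,-42*m,.113),(461.4,269.6)),("top",(5*m,42*m,.095),(424.2,268.2)),("top",(-5*m,42*m,.095),(425.4,272.7))]
    sd=[("side",(-5*m,-42*m,.095),(378,325)),("side",(-5*m,42*m,.095),(356.2,302.3)),("side",(-5*m,42*m,.113),(357,294))]
    for o in(bowl,sd,bowl+sd):
        p,r=fit(o,[.4,-.3,0]); print(np.round(p,4),np.round(r,1).tolist())
    H=[(282,254),(323.2,261),(319.7,282.5),(278,275.5)]; S=[(288.5,264),(313.8,268.5),(313.3,272.2),(287.2,267.8)]
    hp=[(24.5,48),(24.5,-48),(-24.5,-48),(-24.5,48)]; sp=[(4.5,30),(4.5,-30),(-4.5,-30),(-4.5,30)]
    for pp,uu in((hp,H),(sp,S)):
        p,r=fit([("top",(a*m,b*m,.15),u) for (a,b),u in zip(pp,uu)],[.4,0,0]); print("slot",np.round(p,4),np.round(r,1).tolist())
    # other backs, rack top corners right side
    print(back("top",[(237.8,256.5),(238.6,256.3)],.193))
E
python3 fit.py
python3 - <<'E'
from h import *
crop("pics/side0.png",270,330,165,250,9,"pics/d5.png")
E
```

```text
[ 0.5493 -0.305   0.0964] [[0.5, -0.1], [0.3, -0.0], [0.0, 0.2], [-0.8, -0.1]]
[ 0.549  -0.3029  0.0907] [[-0.0, -0.0], [0.2, -0.9], [-0.1, 0.9]]
[ 0.549  -0.3042  0.0939] [[0.2, 0.1], [0.0, 0.1], [-0.3, 0.3], [-1.1, 0.0], [0.4, 0.4], [0.4, -0.5], [0.1, 1.3]]
slot [ 0.5399  0.0256 -0.1427] [[-0.3, 0.1], [0.2, 0.1], [0.1, -0.0], [-0.0, -0.2]]
slot [ 0.5402  0.0257 -0.1477] [[-0.5, -0.1], [0.3, -0.1], [0.1, 0.2], [0.1, 0.0]]
[[0.55840825 0.16236438 0.193     ]
 [0.55889472 0.16061079 0.193     ]]
```

View pics/d5.png

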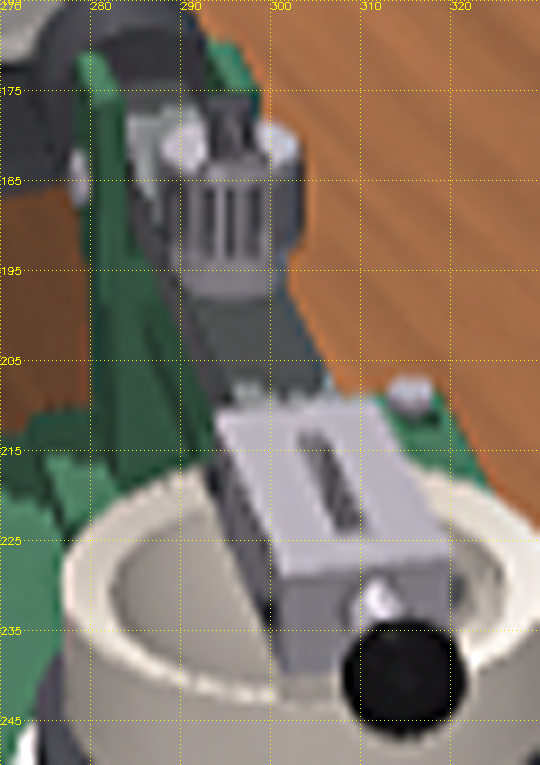

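List of what could be taken for the bowl template:
- The arched-back template is in the middle slot, at top (443,268) and side (370,305).
- The tall square-ended one is in the far slot, at top (440,243) and side (395,297).
- The low one is in the near slot, at top (446,294).
- The turquoise look-alike is on the bench, at top (438,360).

I choose the middle one. Crop d2 shows its rounded arch clearly. The cap agrees with the slot fit to about 1 mm.

```bash
cat >> h.py <<'E'
from scipy.spatial.transform import Rotation as Ro
def go(x,y,z,yaw):
    """deltas for target TCP and jaw-axis (tool y) yaw mod pi"""
    s=monitor.read_state(); R=Ro.from_rotvec(s["orientation"]).as_matrix()
    d=R.T@(np.array([x,y,z])-s["tool_pos"]); cur=np.arctan2(R[1,1],R[0,1])
    dy=(yaw-cur+np.pi/2)%np.pi-np.pi/2
    print("d",np.round(d,4),"twist",round(-np.degrees(dy),2),"or",round(-np.degrees(dy-np.sign(dy)*np.pi),2),"pos",np.round(s["tool_pos"],4),"tilt",np.round(R[:,2],4),"q6",round(s["q"][5],3),"F",np.round(s["force"],2),"M",np.round(s["wrist_torque"],3),"op",round(s["opening"],4),"t",round(s["t"],2))
E
python3 -c "
from h import *
go(.549,-.304,.25,.094)"
```

```text
d [ 0.4369 -0.1492 -0.054 ] twist -78.5 or 101.5 pos [ 0.1742 -0.5736  0.1957] tilt [-3.0e-04  1.6e-03 -1.0e+00] q6 -0.085 F [-0.41  0.32 -0.05] M [-0.01   0.049 -0.03 ] op 0.0932 t 0.1
```

send_rows(
  motion=[
    [[0,0,-0.054],0],
    [[0.05,-0.017,-0.054],-8.5],
    [[0.1,-0.034,-0.054],-17],
    [[0.15,-0.051,-0.054],-26],
    [[0.2,-0.068,-0.054],-35],
    [[0.25,-0.085,-0.054],-45],
    [[0.3,-0.102,-0.054],-55],
    [[0.35,-0.12,-0.054],-65],
    [[0.4,-0.137,-0.054],-74],
    [[0.437,-0.149,-0.054],-78.5],
    [[0.437,-0.149,-0.054],-78.5],
    [[0.437,-0.149,-0.054],-78.5],
  ],
  jaw=0.042,
  squeeze=30,
)

```text
t: 1.6
tool_pos: [0.5486, -0.3048, 0.2501]
orientation: [-2.115, -2.322, 0.001]
force: [-0.9, -0.1, -0.5]
opening: 0.0418
```

```bash
python3 -c "
from h import *
go(.549,-.304,.101,.094)
shot('side','pics/s1.png');crop('pics/s1.png',300,440,220,350,5,'pics/s1c.png')"
```

```text
d [0.0007 0.0006 0.1491] twist -0.04 or 179.96 pos [ 0.5486 -0.3048  0.2501] tilt [-1.2e-03  2.0e-04 -1.0e+00] q6 -0.682 F [-0.87 -0.14 -0.51] M [-0.012 -0.075 -0.015] op 0.0418 t 1.6
```

View pics/s1c.png

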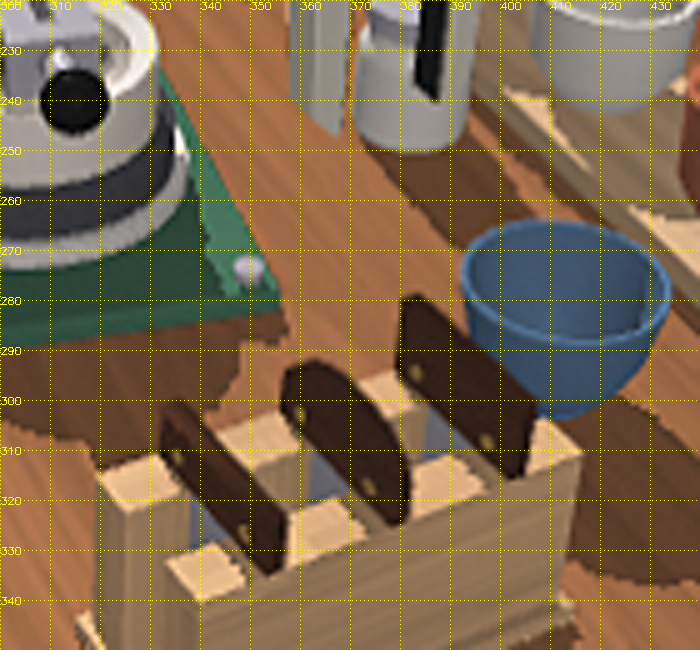

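The gripper is over the rack and the arched back is clearly in the middle slot, at (370,308). Descending.

send_rows(
  motion=[
    [[0.0005,0.0005,0.04],0],
    [[0.0005,0.0005,0.08],0],
    [[0.0005,0.0005,0.1],0],
    [[0.0005,0.0005,0.1],0],
  ],
)

```text
t: 2.15
tool_pos: [0.5481, -0.3041, 0.1492]
orientation: [-2.114, -2.32, 0.001]
force: [-0.1, 0.3, 0.1]
opening: 0.0419
```

```bash
python3 -c "
from h import *
go(.549,-.304,.101,.094)
shot('side','pics/s2.png');crop('pics/s2.png',310,430,240,350,5,'pics/s2c.png')"
```

```text
d [-0.0001  0.001   0.0482] twist -0.08 or 179.92 pos [ 0.5481 -0.3041  0.1492] tilt [-0.0027  0.0017 -1.    ] q6 -0.681 F [-0.12  0.29  0.09] M [-0.047 -0.107 -0.022] op 0.0419 t 2.15
```

View pics/s2c.png

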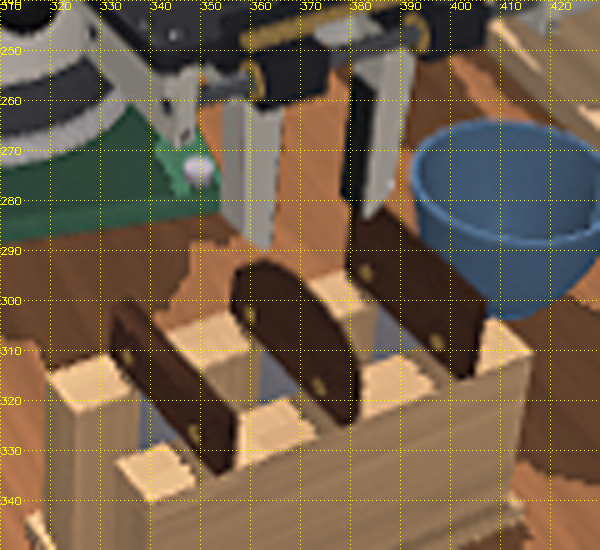

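The fingers straddle the middle back, with tips at about (361,288) and (383,283), and both neighbours are clear. Going down and closing.

send_rows(
  motion=[
    [[0,0.0005,0.02],0],
    [[0,0.001,0.04],0],
    [[0,0.001,0.048],0],
    [[0,0.001,0.048],0],
  ],
)

```text
t: 2.7
tool_pos: [0.5499, -0.3033, 0.1012]
orientation: [-2.113, -2.322, 0.001]
force: [0.1, 0.8, -0.6]
opening: 0.0419
```

send_rows(
  motion=[
    [[0,0,0],0],
    [[0,0,0],0],
    [[0,0,0],0],
    [[0,0,0],0],
  ],
  jaw=0,
  squeeze=30,
)

```text
t: 3.2
tool_pos: [0.5507, -0.3041, 0.1031]
orientation: [2.114, 2.323, -0.0]
force: [0.1, 0.5, 1.6]
opening: 0.0095
```

```bash
python3 -c "
from h import *
go(.549,-.304,.101,.094)
shot('side','pics/s3.png');crop('pics/s3.png',310,430,240,350,5,'pics/s3c.png')"
```

```text
d [ 0.0002 -0.0016  0.0021] twist 0.01 or -179.99 pos [ 0.5507 -0.3041  0.1031] tilt [ 1.e-04 -4.e-04 -1.e+00] q6 -0.68 F [0.13 0.48 1.62] M [-0.007  0.012 -0.007] op 0.0095 t 3.2
```

View pics/s3c.png

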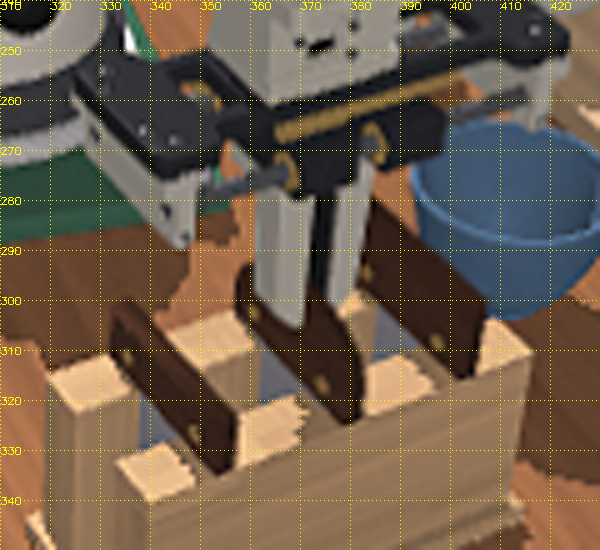

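Gripped (opening 9.5 mm). Lifting straight up.

send_rows(
  motion=[
    [[0,0,-0.01],0],
    [[0,0,-0.03],0],
    [[0,0,-0.05],0],
    [[0,0,-0.07],0],
    [[0,0,-0.09],0],
    [[0,0,-0.12],0],
    [[0,0,-0.16],0],
    [[0,0,-0.175],0],
    [[0,0,-0.175],0],
    [[0,0,-0.175],0],
  ],
)

```text
t: 4.5
tool_pos: [0.55, -0.3035, 0.2756]
orientation: [-2.113, -2.321, 0.001]
force: [-0.5, 0.6, -2.4]
opening: 0.0099
```

```bash
python3 -c "
from h import *
go(.540,.0257,.275,-.144)
shot('side','pics/s4.png');crop('pics/s4.png',310,430,190,350,5,'pics/s4c.png')"
```

```text
d [0.3287 0.0209 0.0011] twist 13.64 or -166.36 pos [ 0.55   -0.3035  0.2756] tilt [-0.0023  0.0016 -1.    ] q6 -0.68 F [-0.51  0.58 -2.37] M [-0.027 -0.074  0.029] op 0.0099 t 4.5
```

View pics/s4c.png

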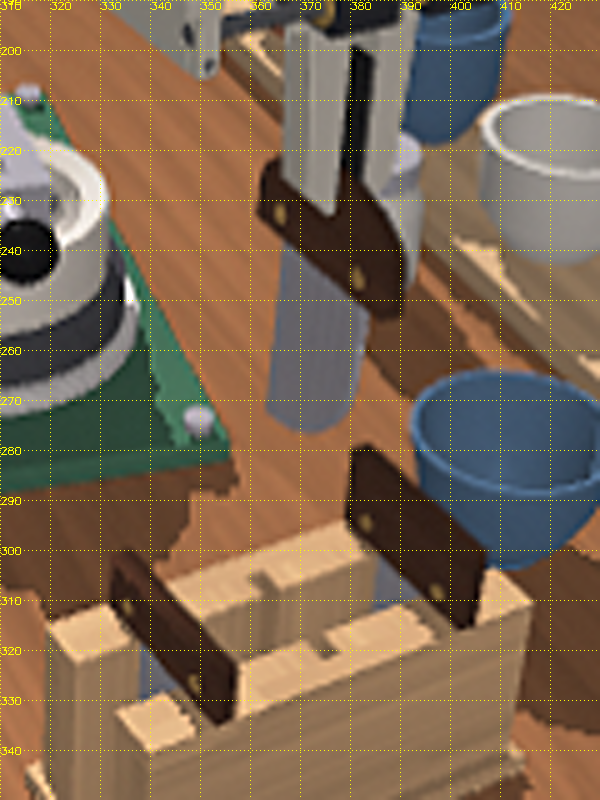

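The template came out cleanly with its rounded corner on the -y side at (379,272); the other two are still in place. Carrying it above the holder.

send_rows(
  motion=[
    [[0.03,0.002,0],0],
    [[0.08,0.005,0],0],
    [[0.13,0.008,0],2],
    [[0.18,0.011,0],5],
    [[0.23,0.014,0],8],
    [[0.275,0.017,0],11],
    [[0.305,0.019,0],13.6],
    [[0.322,0.021,0],13.6],
    [[0.3285,0.021,0],13.6],
    [[0.3285,0.021,0],13.6],
    [[0.3285,0.021,0],13.6],
  ],
)

```text
t: 5.92
tool_pos: [0.5408, 0.024, 0.2775]
orientation: [2.376, 2.056, -0.001]
force: [-1.1, -0.7, -3.0]
opening: 0.0096
```

```bash
python3 -c "
from h import *
go(.540,.0257,.156,-.144)
shot('side','pics/s5.png');crop('pics/s5.png',260,350,120,250,6,'pics/s5c.png')
shot('top','pics/t5.png');crop('pics/t5.png',260,350,220,310,6,'pics/t5c.png')"
```

```text
d [ 0.0016 -0.001   0.1215] twist -0.01 or 179.99 pos [0.5408 0.024  0.2775] tilt [-2.e-04 -3.e-04 -1.e+00] q6 0.094 F [-1.07 -0.67 -3.01] M [-0.043 -0.138 -0.006] op 0.0096 t 5.92
```

View pics/s5c.png

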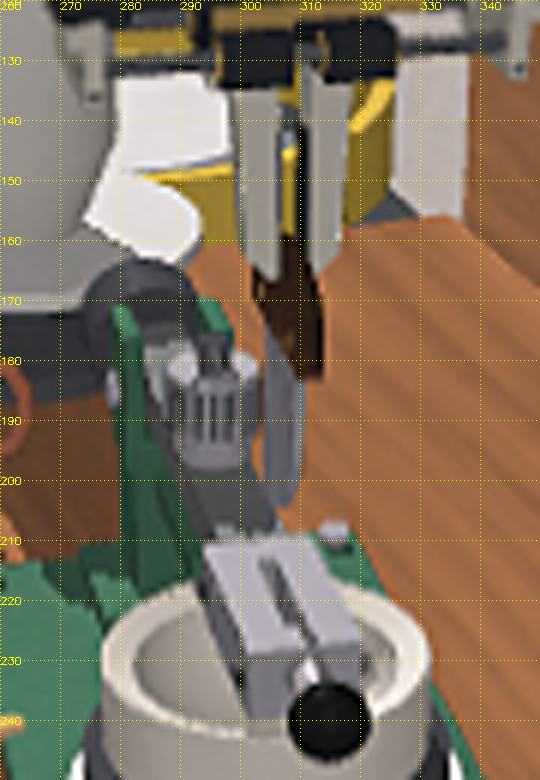

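View pics/t5c.png

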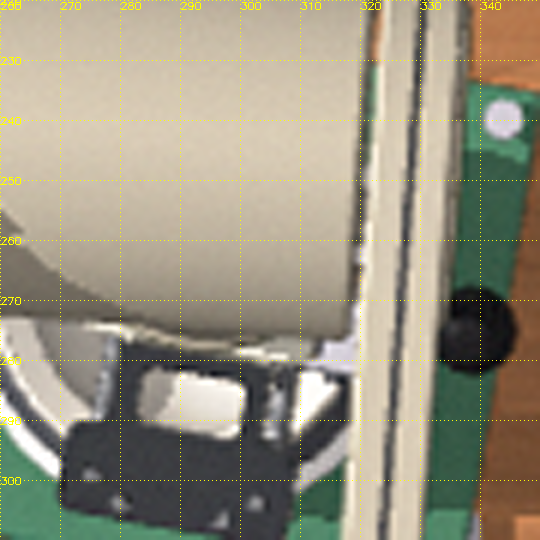

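send_rows(
  motion=[
    [[0.001,-0.0005,0.015],0],
    [[0.0015,-0.001,0.027],0],
    [[0.0015,-0.001,0.03],0],
    [[0.0015,-0.001,0.03],0],
    [[0.0015,-0.001,0.03],0],
  ],
)

```text
t: 6.65
tool_pos: [0.5402, 0.0267, 0.2481]
orientation: [2.374, 2.056, 0.001]
force: [0.2, -0.1, -1.1]
opening: 0.0094
```

```bash
python3 -c "
from h import *
go(.540,.0257,.156,-.144)
shot('side','pics/s6.png');crop('pics/s6.png',275,335,160,245,9,'pics/s6c.png')"
```

```text
d [-0.0011 -0.0001  0.0921] twist 0.05 or -179.95 pos [0.5402 0.0267 0.2481] tilt [ 7.e-04 -0.e+00 -1.e+00] q6 0.098 F [ 0.18 -0.15 -1.09] M [ 0.001 -0.064  0.059] op 0.0094 t 6.65
```

View pics/s6c.png

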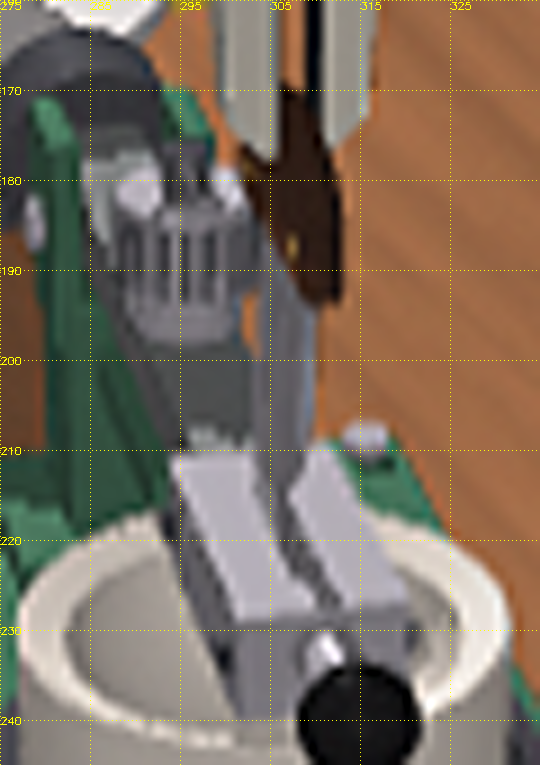

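```bash
python3 - <<'E'
from fit import *
yaw=-.144;c,s=np.cos(yaw),np.sin(yaw)
for P in [(-5,-42,0),(5,-42,0),(-5,42,0),(-2.5,0,-85),(2.5,0,-85),(-2.5,27,-85)]:
    for z in(.240,.243):
        print(P,z,proj("side",[.540+(c*P[0]-s*P[1])*m,.0262+(s*P[0]+c*P[1])*m,z+P[2]*m])+.5)
print(proj("side",[[.54+c*a*m-s*b*m,.0257+s*a*m+c*b*m,.15] for a,b in((4.5,30),(4.5,-30),(-4.5,-30),(-4.5,30),(24.5,-48),(-24.5,-48),(-24.5,48))])+.5)
E
```

```text
(-5, -42, 0) 0.24 [[309.8486092  194.22382732]]
(-5, -42, 0) 0.243 [[309.85527391 193.10053084]]
(5, -42, 0) 0.24 [[313.89050036 193.82237234]]
(5, -42, 0) 0.243 [[313.90262134 192.70069253]]
(-5, 42, 0) 0.24 [[302.28682295 180.00091179]]
(-5, 42, 0) 0.243 [[302.28368725 178.92739098]]
(-2.5, 0, -85) 0.24 [[306.86486535 216.76261831]]
(-2.5, 0, -85) 0.243 [[306.86707303 215.74157403]]
(2.5, 0, -85) 0.24 [[308.75681805 216.55467889]]
(2.5, 0, -85) 0.243 [[308.7614679  215.53426491]]
(-2.5, 27, -85) 0.24 [[304.55018383 211.88386684]]
(-2.5, 27, -85) 0.243 [[304.54947809 210.87568933]]
[[306.95991242 212.82995481]
 [312.30049955 223.91063253]
 [308.83320133 224.3040544 ]
 [303.62633561 213.19049395]
 [321.74989197 226.52850621]
 [302.64393828 228.72908831]
 [294.7890622  210.81848916]]
```

```bash
python3 - <<'E'
from fit import *
hp=[(24.5,48),(24.5,-48),(-24.5,-48),(-24.5,48)]
H=[(311.7,209.2),(320,226.9),(301.1,229.1),(293.9,211.4)]
o=[("side",(a*m,b*m,.15),u) for (a,b),u in zip(hp,H)]
print(fit(o,[.54,.02,-.14]))
# template in side now
t=[("side",(-5*m,-42*m,.242),(309.6,193.6)),("side",(5*m,-42*m,.242),(313,193.2)),("side",(-5*m,42*m,.242),(301.8,179.5))]
p,r=fit(t,[.54,.02,-.14]);print(p,r)
E
python3 -c "
from h import *
crop('pics/s6.png',292,324,170,232,12,'pics/s6d.png')"
```

```text
(array([ 0.53612984,  0.02497654, -0.15777505]), array([[ 0.05602455,  0.10098622],
       [ 0.21158664,  0.13950981],
       [-0.10198969,  0.01394303],
       [-0.17076821, -0.29660544]]))
[ 0.53845799  0.02588412 -0.14511036] [[-0.31578114  0.03167971]
 [ 0.33468499  0.03260621]
 [-0.01934705 -0.07974778]]
```

View pics/s6d.png

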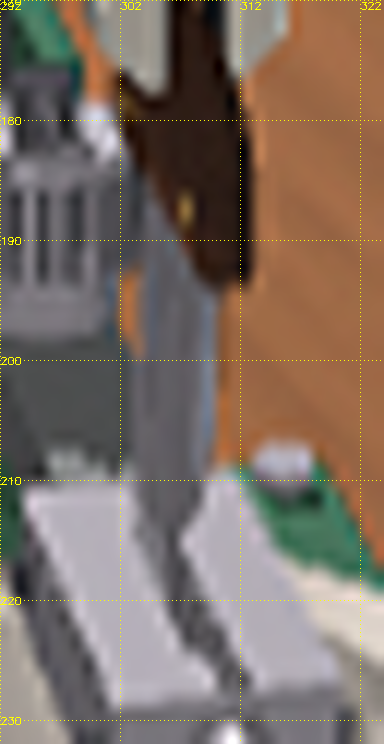

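```bash
python3 -c "
from h import *
go(.539,.0257,.156,-.148)"
```

```text
d [-0.0012 -0.0012  0.0922] twist 0.27 or -179.73 pos [0.5402 0.0267 0.2482] tilt [ 9.e-04 -0.e+00 -1.e+00] q6 0.098 F [-0.9  -0.27 -2.16] M [-0.051 -0.108 -0.018] op 0.0096 t 6.7
```

send_rows(
  motion=[
    [[-0.0005,-0.001,0.002],0.2],
    [[-0.0005,-0.001,0.005],0.2],
    [[-0.0005,-0.001,0.008],0.2],
    [[-0.0005,-0.001,0.011],0.2],
    [[-0.0005,-0.001,0.014],0.2],
    [[-0.0005,-0.001,0.017],0.2],
    [[-0.0005,-0.001,0.017],0.2],
  ],
)

```text
t: 7.58
tool_pos: [0.5387, 0.0264, 0.2302]
orientation: [-2.378, -2.052, 0.001]
force: [0.1, -0.2, -2.1]
opening: 0.0095
```

```bash
python3 -c "
from h import *
go(.539,.0257,.156,-.148)
shot('side','pics/s7.png');crop('pics/s7.png',285,325,170,235,10,'pics/s7c.png')"
```

```text
d [-0.0006  0.0004  0.0742] twist 0.07 or -179.93 pos [0.5387 0.0264 0.2302] tilt [-6.e-04  0.e+00 -1.e+00] q6 0.101 F [ 0.06 -0.23 -2.14] M [-0.046 -0.164 -0.009] op 0.0095 t 7.58
```

View pics/s7c.png

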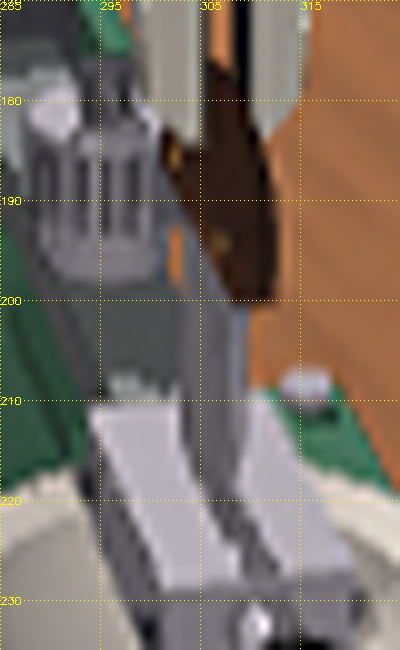

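No contact force, and the blade tip is disappearing into the slot at about (306,218). Continuing down.

send_rows(
  motion=[
    [[0,0,0.005],0],
    [[0,0,0.011],0],
    [[0,0,0.018],0],
    [[0,0,0.025],0],
    [[0,0,0.032],0],
    [[0,0,0.04],0],
    [[0,0,0.04],0],
  ],
)

```text
t: 8.5
tool_pos: [0.5384, 0.0264, 0.1896]
orientation: [-2.378, -2.052, 0.002]
force: [1.6, -1.1, -2.1]
opening: 0.0097
```

```bash
python3 -c "
from h import *
go(.539,.0257,.156,-.148)
shot('side','pics/s8.png');crop('pics/s8.png',285,325,170,235,10,'pics/s8c.png')"
```

```text
d [-0.0006  0.0008  0.0336] twist 0.07 or -179.93 pos [0.5384 0.0264 0.1896] tilt [-1.4e-03  1.0e-04 -1.0e+00] q6 0.101 F [ 1.58 -1.1  -2.13] M [-0.061 -0.273 -0.016] op 0.0097 t 8.5
```

View pics/s8c.png

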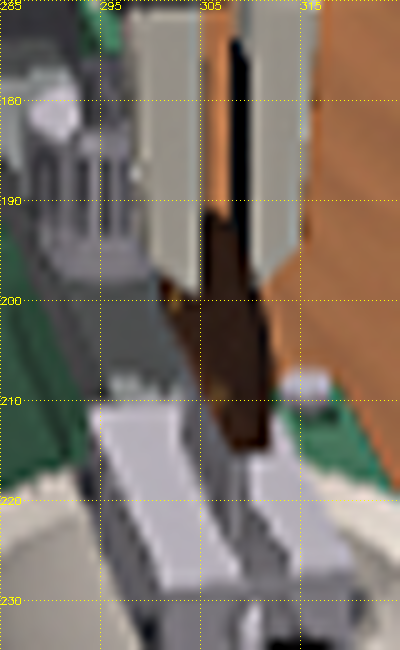

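send_rows(
  motion=[
    [[0,0.0005,0.006],0],
    [[0,0.0005,0.012],0],
    [[0,0.0005,0.018],0],
    [[0,0.0005,0.023],0],
    [[0,0.0005,0.026],0],
    [[0,0.0005,0.026],0],
  ],
)

```text
t: 9.3
tool_pos: [0.5392, 0.0263, 0.1643]
orientation: [-2.378, -2.052, 0.001]
force: [0.2, 0.3, -1.5]
opening: 0.0097
```

send_rows(
  motion=[
    [[0,0,0.0015],0],
    [[0,0,0.003],0],
    [[0,0,0.0045],0],
    [[0,0,0.006],0],
    [[0,0,0.006],0],
  ],
)

```text
t: 9.93
tool_pos: [0.5392, 0.0263, 0.1585]
orientation: [-2.378, -2.053, 0.0]
force: [-0.5, -0.5, -1.2]
opening: 0.0095
```

```bash
python3 -c "
from h import *
go(.539,.0257,.156,-.148)
shot('side','pics/s9.png');crop('pics/s9.png',280,335,175,240,10,'pics/s9c.png')"
```

```text
d [-0.0006 -0.0002  0.0025] twist 0.07 or -179.93 pos [0.5392 0.0263 0.1585] tilt [-3.e-04  0.e+00 -1.e+00] q6 0.1 F [-0.49 -0.55 -1.25] M [-0.076 -0.09  -0.008] op 0.0095 t 9.93
```

View pics/s9c.png

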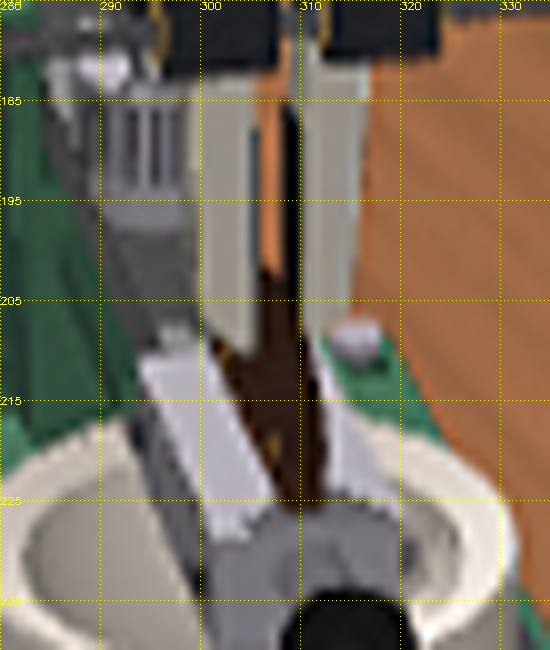

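send_rows(
  motion=[
    [[0,0,0.0007],0],
    [[0,0,0.0014],0],
    [[0,0,0.0021],0],
    [[0,0,0.0028],0],
    [[0,0,0.0028],0],
  ],
)

```text
t: 10.6
tool_pos: [0.5399, 0.0262, 0.1579]
orientation: [2.377, 2.052, 0.002]
force: [-5.6, 0.1, 11.4]
opening: 0.0096
```

```bash
python3 -c "
from h import *
go(.539,.0257,.156,-.148)"
```

```text
d [-0.0007 -0.0008  0.0019] twist 0.07 or -179.93 pos [0.5399 0.0262 0.1579] tilt [ 1.9e-03 -2.0e-04 -1.0e+00] q6 0.1 F [-5.63  0.12 11.43] M [-0.093  1.071 -0.032] op 0.0096 t 10.6
```

Force up is 11 N at TCP z 0.158. That matches the grasp offset (0.103 − 0.095 + 0.150), so the shoulders are seated. Letting go.

send_rows(
  motion=[
    [[0,0,-0.002],0],
    [[0,0,-0.002],0],
    [[0,0,-0.002],0],
    [[0,0,-0.002],0],
  ],
  jaw=0.04,
)

```text
t: 11.1
tool_pos: [0.5392, 0.0263, 0.1575]
orientation: [-2.378, -2.052, 0.001]
force: [0.2, -0.2, 0.2]
opening: 0.0394
```

send_rows(
  motion=[
    [[0,0,-0.02],0],
    [[0,0,-0.05],0],
    [[0,0,-0.08],0],
    [[0,0,-0.1],0],
    [[0,0,-0.1],0],
  ],
)

```text
t: 11.72
tool_pos: [0.5406, 0.0262, 0.2604]
orientation: [2.376, 2.051, 0.005]
force: [-0.3, 0.2, -0.1]
opening: 0.0403
```

```bash
python3 -c "
from h import *
go(.5597,.161,.25,-.148)
shot('side','pics/s10.png');crop('pics/s10.png',265,335,165,245,9,'pics/s10c.png')"
```

```text
d [ 0.1361 -0.0008  0.0105] twist 0.07 or -179.93 pos [0.5406 0.0262 0.2604] tilt [ 4.2e-03 -2.0e-04 -1.0e+00] q6 0.101 F [-0.3   0.2  -0.07] M [-0.105 -0.092 -0.038] op 0.0403 t 11.72
```

View pics/s10c.png

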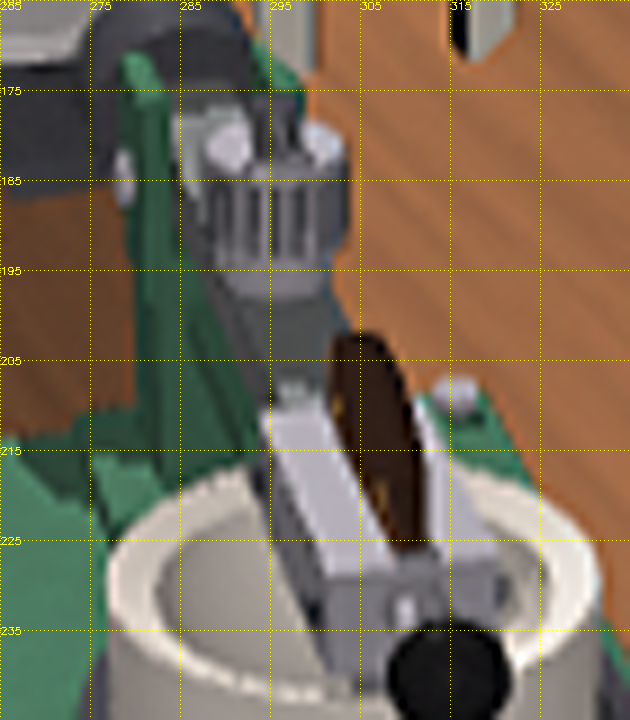

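The template sits flat on the holder with its shoulders down, at (300,202) to (310,226). Now over to the stop cap, with the wrist wound back so there is room to screw down.

send_rows(
  motion=[
    [[0,0,0],-8],
    [[0.01,0,0],-18],
    [[0.03,0,0],-28],
    [[0.05,0,0],-38],
    [[0.07,0,0],-48],
    [[0.09,0,0],-58],
    [[0.11,0,0],-68],
    [[0.125,0,0],-78],
    [[0.1355,-0.001,0],-88],
    [[0.1355,-0.001,0],-98],
    [[0.1355,-0.001,0],-108],
    [[0.1355,-0.001,0],-118],
  ],
  jaw=0.065,
)

```text
t: 13.28
tool_pos: [0.5573, 0.1604, 0.2556]
orientation: [0.543, -3.091, 0.0]
force: [-1.4, 0.0, 0.0]
opening: 0.0653
```

send_rows(
  motion=[
    [[0,0,0],-9],
    [[0,0,0],-18],
    [[0,0,0],-26],
    [[0,0,0],-28],
    [[0,0,0],-28],
    [[0,0,0],-28],
  ],
)

```text
t: 14.02
tool_pos: [0.558, 0.1604, 0.2574]
orientation: [1.265, -2.875, -0.0]
force: [0.0, -0.2, 0.6]
opening: 0.065
```

```bash
python3 -c "
from h import *
go(.5595,.161,.162,0)
shot('side','pics/s11.png');crop('pics/s11.png',240,340,100,230,6,'pics/s11c.png')
shot('top','pics/t11.png');crop('pics/t11.png',200,350,210,310,5,'pics/t11c.png')
"
```

```text
d [-0.0015 -0.0007  0.0954] twist -42.52 or 137.48 pos [0.558  0.1604 0.2574] tilt [-6.e-04 -1.e-04 -1.e+00] q6 -2.208 F [ 0.   -0.17  0.62] M [ 0.091 -0.135 -0.041] op 0.065 t 14.03
```

View pics/s11c.png

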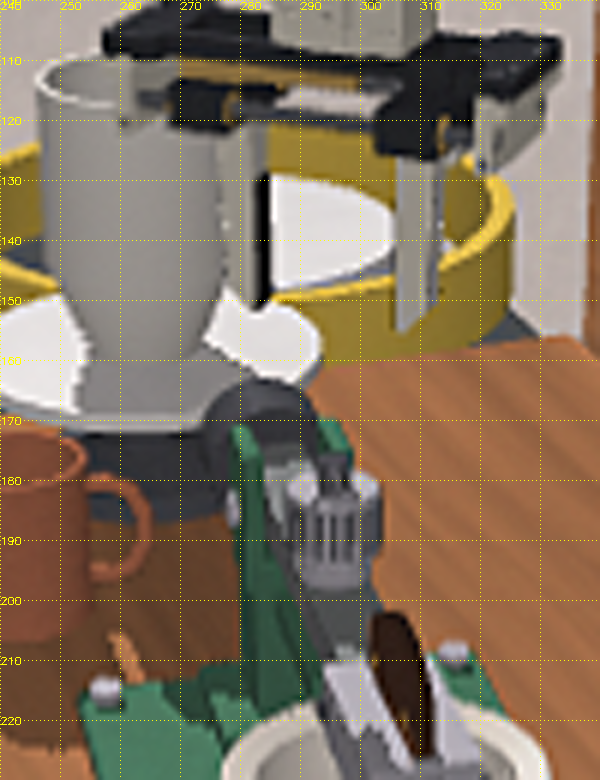

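View pics/t11c.png

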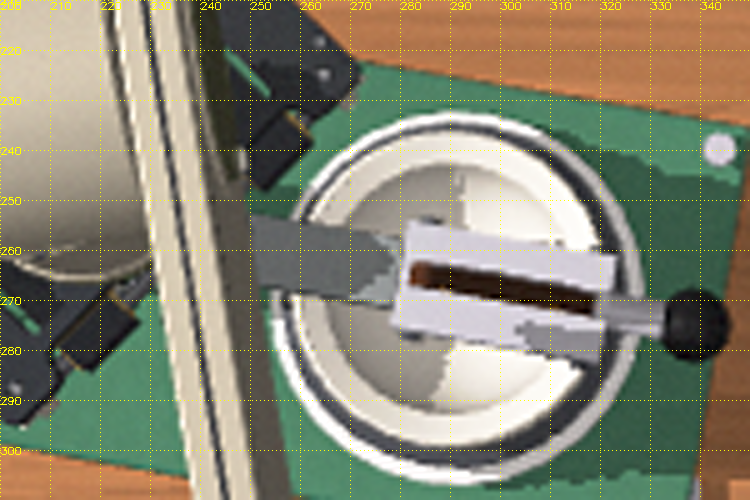

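In the top view the template is centred in the holder, from (281,264) to (318,271). Lowering onto the cap.

send_rows(
  motion=[
    [[-0.001,-0.0003,0.03],0],
    [[-0.001,-0.0003,0.055],0],
    [[-0.001,-0.0003,0.075],0],
    [[-0.001,-0.0003,0.09],0],
    [[-0.001,-0.0003,0.0945],0],
    [[-0.001,-0.0003,0.0945],0],
  ],
)

```text
t: 14.88
tool_pos: [0.5593, 0.1611, 0.1636]
orientation: [-1.267, 2.874, -0.0]
force: [-0.5, -0.9, 0.5]
opening: 0.065
```

```bash
python3 -c "
from h import *
go(.5588,.1612,.162,0)
shot('side','pics/s12.png');crop('pics/s12.png',250,340,130,230,7,'pics/s12c.png')
"
```

```text
d [0.0002 0.0004 0.0016] twist -42.41 or 137.59 pos [0.5593 0.1611 0.1636] tilt [ 3.e-04  1.e-04 -1.e+00] q6 -2.209 F [-0.49 -0.9   0.47] M [ 0.107 -0.12   0.03 ] op 0.065 t 14.88
```

View pics/s12c.png

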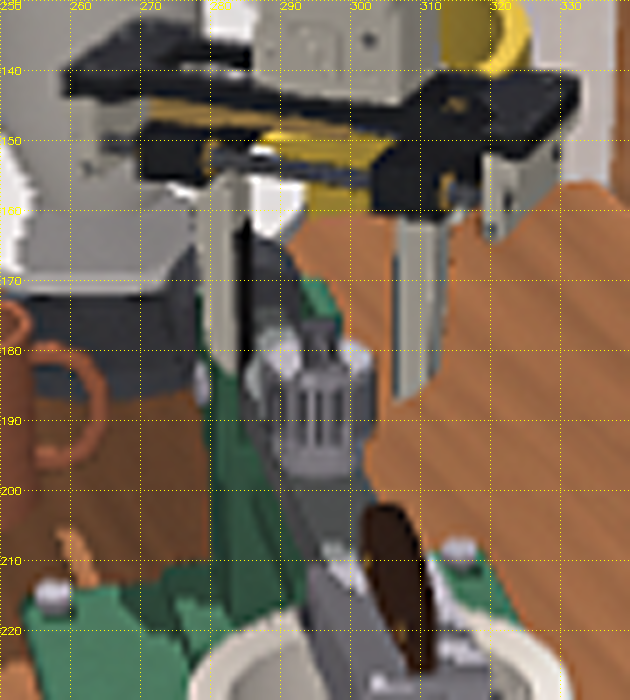

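```bash
python3 -c "
from h import *
a=np.radians(-42.4)
for s in(-1,1):
  for r in(.0325,.05): print(s,r,proj('side',[.559+s*r*np.cos(a),.161+s*r*np.sin(a),.1636])+.5)
print(proj('side',[[.559,.161,.16],[.559,.161,.163],[.559,.161,.195],[.559,.161,.207],[.559-.02,.161-.009,.163]])+.5)
"
```

```text
-1 0.0325 [[286.03895732 189.2324649 ]]
-1 0.05 [[280.38513829 188.25764731]]
1 0.0325 [[307.45532717 192.93920204]]
1 0.05 [[313.33304174 193.96042368]]
[[296.67663037 192.22277433]
 [296.66711857 191.26139269]
 [296.56557234 180.87045059]
 [296.52746836 176.90898487]
 [291.02855411 193.71057098]]
```

```bash
python3 -c "
from h import *
c=np.array([np.cos(-.148),np.sin(-.148),0]);e=np.array([np.sin(.148),np.cos(.148),0])
for s in(-1,1):
  for r in(.005,.022):
   for w in(-.0075,.0075): print('s9',s,r,w,proj('side',np.array([.539,.0263,.1585])+s*r*c+w*e)+.5)
a=.094;c=np.array([np.cos(a),np.sin(a),0])
for s in(-1,1):
  for r in(.021,.038): print('s2',s,r,proj('side',np.array([.5485,-.304,.1492])+s*r*c)+.5)
"
```

```text
s9 -1 0.005 -0.0075 [[306.18128807 217.10795215]]
s9 -1 0.005 0.0075 [[304.90493971 214.34884453]]
s9 -1 0.022 -0.0075 [[299.66865117 217.81197237]]
s9 -1 0.022 0.0075 [[298.45695358 215.03766234]]
s9 1 0.005 -0.0075 [[309.99469239 216.69617787]]
s9 1 0.005 0.0075 [[308.68073944 213.9459989 ]]
s9 1 0.022 -0.0075 [[316.44722504 216.00019722]]
s9 1 0.022 0.0075 [[315.07007702 213.26517038]]
s2 -1 0.021 [[362.13075955 295.122277  ]]
s2 -1 0.038 [[354.94165854 297.54472963]]
s2 1 0.021 [[379.42154326 289.27620797]]
s2 1 0.038 [[386.23292295 286.96555867]]
```

In the picture the finger ends are about 15 mm above the reported TCP. I'll go 5 mm lower for a fuller bite, which still clears the arm's top, and close gently.

send_rows(
  motion=[
    [[0,0,0.003],0],
    [[0,0,0.005],0],
    [[0,0,0.005],0],
  ],
)

```text
t: 15.3
tool_pos: [0.559, 0.161, 0.1582]
orientation: [1.267, -2.874, -0.0]
force: [-0.4, -0.2, 0.2]
opening: 0.0651
```

send_rows(
  motion=[
    [[0,0,0],0],
    [[0,0,0],0],
    [[0,0,0],0],
    [[0,0,0],0],
  ],
  jaw=0,
  squeeze=15,
)

```text
t: 15.8
tool_pos: [0.5581, 0.162, 0.1584]
orientation: [1.268, -2.873, -0.003]
force: [-5.3, 3.7, 2.2]
opening: 0.0438
```

```bash
python3 -c "
from h import *
go(.5588,.1612,.158,0)
shot('side','pics/s13.png');crop('pics/s13.png',250,340,130,230,7,'pics/s13c.png')
"
```

```text
d [ 0.0001 -0.001   0.0004] twist -42.37 or 137.63 pos [0.5581 0.162  0.1584] tilt [-0.0018  0.0013 -1.    ] q6 -2.209 F [-5.26  3.71  2.21] M [ 0.693  0.768 -0.001] op 0.0438 t 15.8
```

View pics/s13c.png

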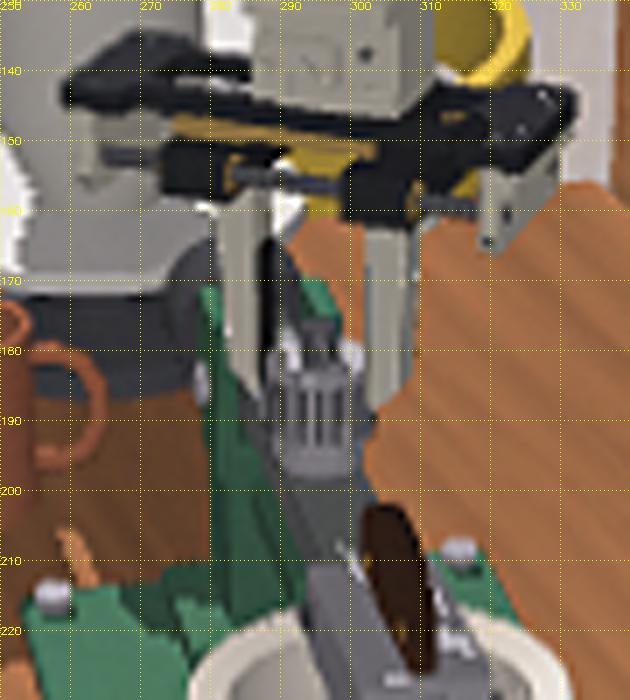

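Gripped (43.8 mm). There is a 6 N side load from about 1 mm of off-centre, so I'll recentre by 0.8 mm while starting the turn, and follow the thread down at 0.011 mm/deg.

send_rows(
  motion=[
    [[0,0.0008,0],0],
    [[0,0.0008,0.0001],9],
    [[0,0.0008,0.0002],18],
    [[0,0.0008,0.0003],27],
    [[0,0.0008,0.0004],36],
    [[0,0.0008,0.0005],45],
    [[0,0.0008,0.0006],54],
    [[0,0.0008,0.0007],63],
    [[0,0.0008,0.0008],72],
    [[0,0.0008,0.0009],81],
    [[0,0.0008,0.001],90],
    [[0,0.0008,0.001],90],
  ],
)

```text
t: 17.35
tool_pos: [0.5581, 0.162, 0.1574]
orientation: [-1.134, -2.929, -0.001]
force: [-4.3, 3.2, 2.2]
opening: 0.0435
```

```bash
python3 -c "
from h import *
go(.558,.162,.157,0)
shot('side','pics/s14.png');crop('pics/s14.png',250,340,130,230,7,'pics/s14c.png')
shot('top','pics/t14.png');crop('pics/t14.png',190,350,210,310,5,'pics/t14c.png')
"
```

```text
d [ 0.0001 -0.0001  0.0004] twist 47.66 or -132.34 pos [0.5581 0.162  0.1574] tilt [-6.e-04  6.e-04 -1.e+00] q6 -0.638 F [-4.3   3.21  2.18] M [ 0.524  0.474 -0.069] op 0.0435 t 17.35
```

View pics/s14c.png

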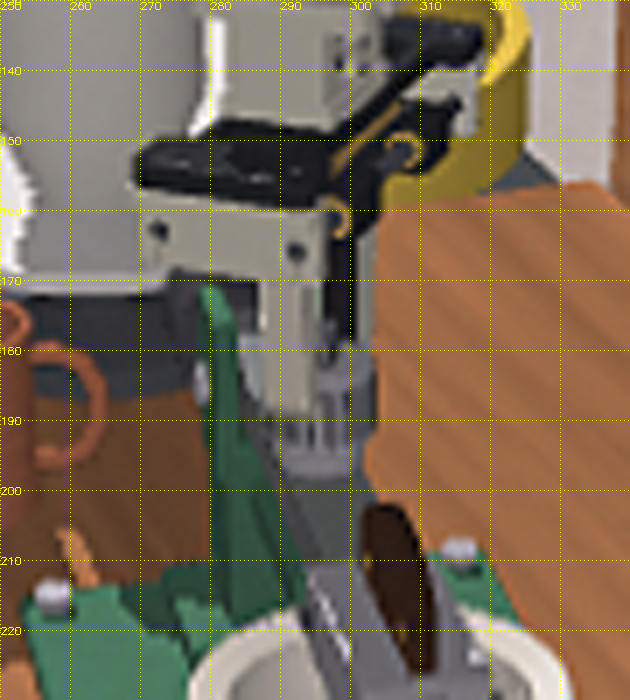

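View pics/t14c.png

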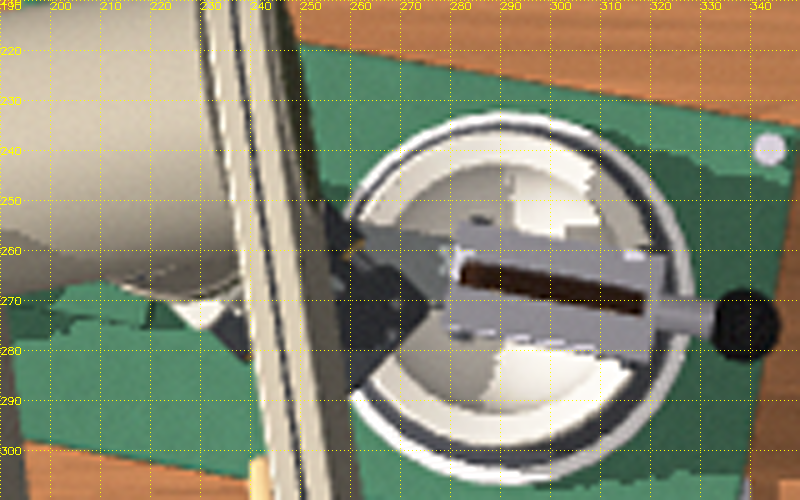

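Yaw moment is −0.07 N m, about the drag, so the cap is turning. Continuing.

send_rows(
  motion=[
    [[0,0,0.0001],9],
    [[0,0,0.0002],18],
    [[0,0,0.0003],27],
    [[0,0,0.0004],36],
    [[0,0,0.0005],45],
    [[0,0,0.0006],54],
    [[0,0,0.0007],63],
    [[0,0,0.0008],72],
    [[0,0,0.0009],81],
    [[0,0,0.001],90],
    [[0,0,0.0011],98],
    [[0,0,0.0011],98],
  ],
)

```text
t: 18.95
tool_pos: [0.5582, 0.162, 0.1563]
orientation: [-2.954, -1.067, 0.0]
force: [-4.0, 2.7, 2.3]
opening: 0.0435
```

```bash
python3 -c "
from h import *
go(.558,.162,.157,0)
"
```

```text
d [-0.0001 -0.0001 -0.0007] twist -50.28 or 129.72 pos [0.5582 0.162  0.1563] tilt [-5.e-04  6.e-04 -1.e+00] q6 1.071 F [-4.03  2.74  2.25] M [ 0.584  0.729 -0.028] op 0.0435 t 18.95
```

send_rows(
  motion=[
    [[0,0,0.0001],5],
    [[0,0,0.0001],10],
    [[0,0,0.0002],15],
    [[0,0,0.0002],20],
    [[0,0,0.0003],25],
    [[0,0,0.0003],25],
  ],
)

```text
t: 19.7
tool_pos: [0.5582, 0.162, 0.156]
orientation: [-3.115, -0.404, 0.001]
force: [-4.8, 4.0, 3.0]
opening: 0.0437
```

```bash
python3 -c "
from h import *
go(.558,.162,.157,0)
"
```

```text
d [-0.0001 -0.0001 -0.001 ] twist -75.24 or 104.76 pos [0.5582 0.162  0.156 ] tilt [-6.e-04  6.e-04 -1.e+00] q6 1.507 F [-4.76  4.04  2.99] M [ 0.626  0.73  -0.077] op 0.0437 t 19.7
```

send_rows(
  motion=[
    [[0,0,0],3],
    [[0,0,0.0001],6],
    [[0,0,0.0001],6],
  ],
)

```text
t: 20.08
tool_pos: [0.5582, 0.162, 0.156]
orientation: [-3.132, -0.241, 0.001]
force: [-3.7, 3.5, 2.6]
opening: 0.0436
```

```bash
python3 -c "
from h import *
go(.558,.162,.157,0)
"
```

```text
d [-0.0002 -0.     -0.001 ] twist -81.2 or 98.8 pos [0.5582 0.162  0.156 ] tilt [-4.e-04  6.e-04 -1.e+00] q6 1.611 F [-3.71  3.54  2.61] M [ 0.64   0.771 -0.038] op 0.0436 t 20.07
```

send_rows(
  motion=[
    [[0,0,0],3],
    [[0,0,0.0001],6],
    [[0,0,0.0001],6],
  ],
)

```text
t: 20.45
tool_pos: [0.5582, 0.1619, 0.1559]
orientation: [-3.14, -0.077, 0.001]
force: [-4.0, 3.1, 2.9]
opening: 0.0433
```

```bash
python3 -c "
from h import *
go(.558,.162,.157,0)
"
```

```text
d [-0.0001 -0.0001 -0.0011] twist -87.2 or 92.8 pos [0.5582 0.1619 0.1559] tilt [-6.e-04  6.e-04 -1.e+00] q6 1.716 F [-4.    3.07  2.89] M [ 0.591  0.765 -0.055] op 0.0433 t 20.45
```

send_rows(
  motion=[
    [[0,0,0],3],
    [[0,0,0.0001],6],
    [[0,0,0.0001],6],
  ],
)

```text
t: 20.82
tool_pos: [0.5582, 0.162, 0.1558]
orientation: [-3.14, 0.088, 0.001]
force: [-5.2, 3.7, 3.5]
opening: 0.0435
```

```bash
python3 -c "
from h import *
go(.558,.162,.157,0)
"
```

```text
d [-0.0002 -0.     -0.0012] twist 86.8 or -93.2 pos [0.5582 0.162  0.1558] tilt [-5.e-04  6.e-04 -1.e+00] q6 1.82 F [-5.2   3.73  3.46] M [ 0.564  0.79  -0.085] op 0.0435 t 20.82
```

send_rows(
  motion=[
    [[0,0,0],3],
    [[0,0,0.0001],6],
    [[0,0,0.0001],6],
  ],
)

```text
t: 21.2
tool_pos: [0.5588, 0.1619, 0.1559]
orientation: [-3.131, 0.252, -0.001]
force: [-1.3, 3.7, 3.1]
opening: 0.0434
```

```bash
python3 -c "
from h import *
go(.558,.162,.157,0)
"
```

```text
d [-0.0008 -0.     -0.0011] twist 80.8 or -99.2 pos [0.5588 0.1619 0.1559] tilt [ 9.e-04  4.e-04 -1.e+00] q6 1.925 F [-1.34  3.71  3.06] M [0.617 0.188 0.187] op 0.0434 t 21.2
```

send_rows(
  motion=[
    [[0,0,0],3],
    [[0,0,0.0001],6],
    [[0,0,0.0001],6],
  ],
)

```text
t: 21.58
tool_pos: [0.5591, 0.1617, 0.1559]
orientation: [-3.113, 0.416, -0.002]
force: [0.5, 3.1, 2.0]
opening: 0.0437
```

```bash
python3 -c "
from h import *
go(.558,.162,.157,0)
"
```

```text
d [-0.0011  0.     -0.0011] twist 74.77 or -105.23 pos [0.5591 0.1617 0.1559] tilt [ 1.4e-03  4.0e-04 -1.0e+00] q6 2.03 F [0.47 3.07 1.96] M [ 0.574 -0.091  0.185] op 0.0437 t 21.57
```

The moment jumped from −0.06 to +0.19 N m between 231° and 237° of turn, and held at 243° (pads slipping). The cap is on its hard stop, which agrees with the roughly 228° I'd estimated from the black line. Now I'll firm the grip and back off 90°, rising 1 mm with the thread.

send_rows(
  motion=[
    [[0,0,0],0],
    [[0,0,0],0],
    [[0,0,0],0],
  ],
  squeeze=25,
)

```text
t: 21.95
tool_pos: [0.5591, 0.1617, 0.1559]
orientation: [-3.113, 0.42, -0.002]
force: [2.4, 3.2, 4.2]
opening: 0.0435
```

```bash
python3 -c "
from h import *
go(.558,.162,.157,0)
"
```

```text
d [-0.0011 -0.     -0.0011] twist 74.63 or -105.37 pos [0.5591 0.1617 0.1559] tilt [ 1.4e-03  4.0e-04 -1.0e+00] q6 2.032 F [2.4  3.21 4.23] M [ 0.72  -0.372  0.323] op 0.0435 t 21.95
```

send_rows(
  motion=[
    [[0,0,-0.0001],-9],
    [[0,0,-0.0002],-18],
    [[0,0,-0.0003],-27],
    [[0,0,-0.0004],-36],
    [[0,0,-0.0005],-45],
    [[0,0,-0.0006],-54],
    [[0,0,-0.0007],-63],
    [[0,0,-0.0008],-72],
    [[0,0,-0.0009],-81],
    [[0,0,-0.001],-90],
    [[0,0,-0.001],-90],
    [[0,0,-0.001],-90],
  ],
)

```text
t: 23.45
tool_pos: [0.5584, 0.1629, 0.1569]
orientation: [-2.497, -1.904, -0.002]
force: [-0.4, 8.5, 5.2]
opening: 0.0431
```

```bash
python3 -c "
from h import *
go(.558,.162,.157,0)
shot('side','pics/s15.png');crop('pics/s15.png',250,340,130,230,7,'pics/s15c.png')
shot('top','pics/t15.png');crop('pics/t15.png',190,350,210,310,5,'pics/t15c.png')
"
```

```text
d [-0.0009 -0.0001 -0.0001] twist -15.36 or 164.64 pos [0.5584 0.1629 0.1569] tilt [ 1.0e-04  2.1e-03 -1.0e+00] q6 0.462 F [-0.35  8.48  5.2 ] M [1.334 0.026 0.01 ] op 0.0431 t 23.45
```

View pics/s15c.png

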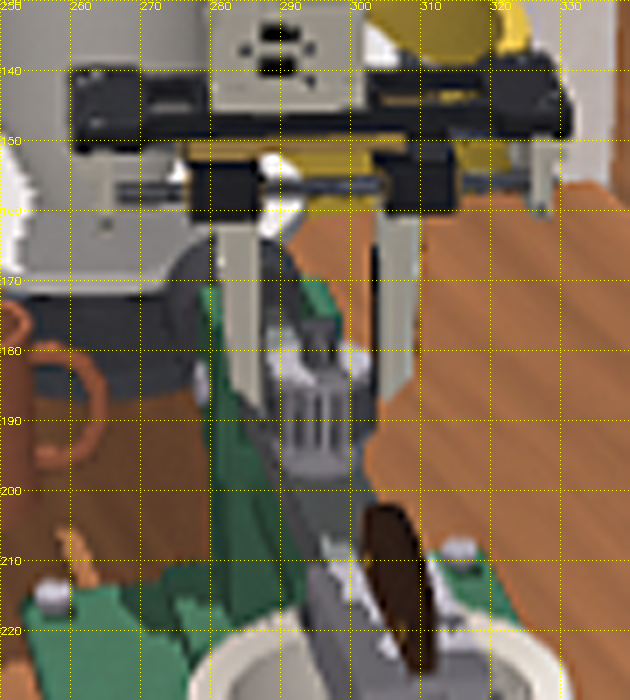

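View pics/t15c.png

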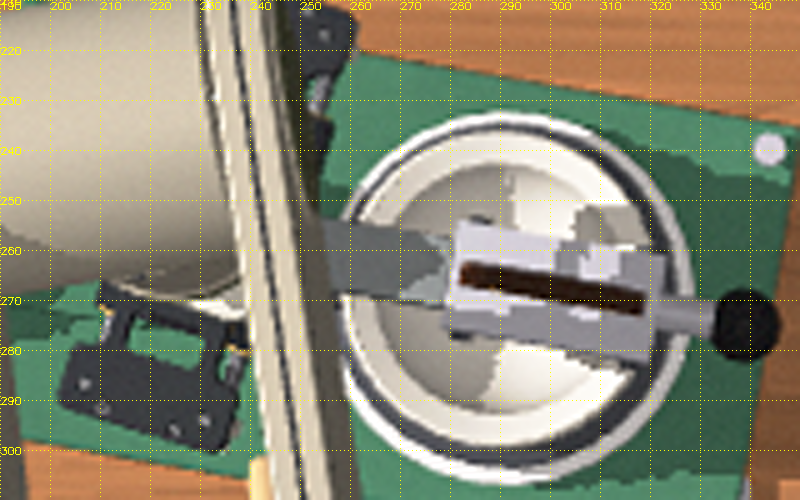

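The back-off commanded and measured exactly 90°. The gripper hides the black line, and pad slip would not show in the joint readings. With 34 s in hand, I'll open, step aside and look at the line, then regrip.

send_rows(
  motion=[
    [[0,0,0],0],
    [[0,0,0],0],
    [[0,0,0],0],
  ],
  jaw=0.065,
)

```text
t: 23.92
tool_pos: [0.5581, 0.161, 0.1558]
orientation: [-2.499, -1.903, 0.002]
force: [0.4, -0.7, -0.3]
opening: 0.0639
```

send_rows(
  motion=[
    [[0,0,-0.02],0],
    [[0,0,-0.05],0],
    [[0,0,-0.08],0],
    [[0,0,-0.1],0],
    [[0,0,-0.1],0],
  ],
)

```text
t: 24.55
tool_pos: [0.5597, 0.1617, 0.2591]
orientation: [2.498, 1.902, 0.006]
force: [-0.1, 0.0, -0.1]
opening: 0.0649
```

```bash
python3 -c "
from h import *
go(.54,-.02,.26,-.268)
"
```

```text
d [-0.1804  0.0293 -0.0011] twist -0.06 or 179.94 pos [0.5597 0.1617 0.2591] tilt [ 4.2e-03  8.0e-04 -1.0e+00] q6 0.462 F [-0.13  0.04 -0.09] M [-0.068 -0.016 -0.004] op 0.0649 t 24.55
```

send_rows(
  motion=[
    [[-0.04,0.006,0],0],
    [[-0.09,0.014,0],0],
    [[-0.14,0.022,0],0],
    [[-0.18,0.029,0],0],
    [[-0.18,0.029,0],0],
    [[-0.18,0.029,0],0],
  ],
)

```text
t: 25.3
tool_pos: [0.5382, -0.0193, 0.2554]
orientation: [-2.499, -1.902, 0.001]
force: [0.3, 0.3, 0.4]
opening: 0.0645
```

```bash
python3 -c "
from h import *
go(.5585,.1618,.26,-.268)
shot('top','pics/t16.png');crop('pics/t16.png',215,265,232,282,12,'pics/t16c.png')
"
```

```text
d [ 0.18   -0.0287 -0.0045] twist -0.09 or 179.91 pos [ 0.5382 -0.0193  0.2554] tilt [-1.6e-03  7.0e-04 -1.0e+00] q6 0.138 F [0.31 0.27 0.39] M [ 0.009 -0.066 -0.005] op 0.0645 t 25.3
```

View pics/t16c.png

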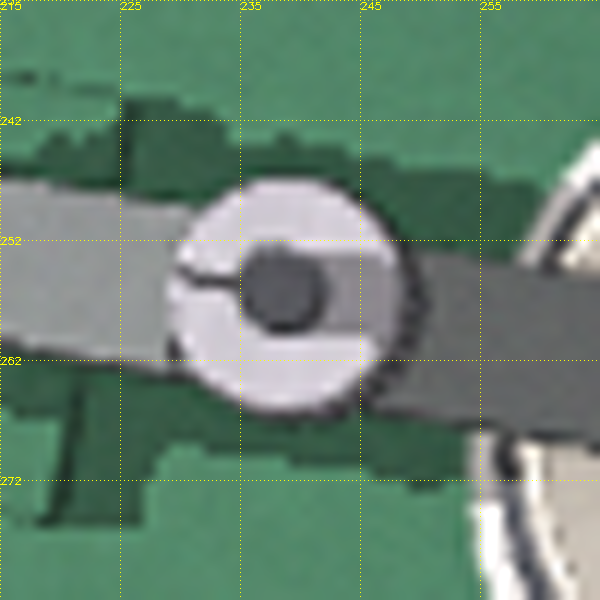

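```bash
python3 - <<'E'
from h import *
def yaw(c,e,z):
    a,b=back("top",[c,e],z); d=b-a; return a, np.hypot(*d[:2]), np.degrees(np.arctan2(d[1],d[0]))
im=cv2.imread("pics/t16.png");
print(yaw((215+287/12-.5,232+295/12-.5),(215+178/12-.5,232+268/12-.5),.193))
print(yaw((215+240/12-.5,232+283/12-.5),(215+178/12-.5,232+268/12-.5),.193))
# initial d4 (x0 215,y0 235,f13)
print(yaw((215+307/13-.5,235+281/13-.5),(215+385/13-.5,235+365/13-.5),.195))
print(yaw((215+335/13-.5,235+310/13-.5),(215+385/13-.5,235+365/13-.5),.195))
E
```

```text
(array([0.55936328, 0.1610341 , 0.193     ]), np.float64(0.020788151917767554), np.float64(77.58273986270727))
(array([0.56135576, 0.16978529, 0.193     ]), np.float64(0.011813396967841464), np.float64(77.89364878870926))
(array([0.55911448, 0.16142787, 0.195     ]), np.float64(0.019565562839263646), np.float64(-135.29655121633635))
(array([0.55431408, 0.15648967, 0.195     ]), np.float64(0.012680627709001439), np.float64(-135.89785866249144))
```

The black line now points to 77.7°. The jigger's x is at −8.4°, so the cap is about 86° open, with about 4° lost to wind-up. Both estimates of the bottom (start line angle, and the felt stop at 231–237°) agree. I'll regrip and add 4°.

send_rows(
  motion=[
    [[0.04,-0.006,0],0],
    [[0.09,-0.014,0],0],
    [[0.14,-0.022,0],0],
    [[0.18,-0.029,0],0],
    [[0.18,-0.029,0],0],
    [[0.18,-0.029,0],0],
  ],
)

```text
t: 26.1
tool_pos: [0.5581, 0.1622, 0.256]
orientation: [-2.497, -1.906, 0.001]
force: [-0.3, -0.5, -0.5]
opening: 0.0652
```

```bash
python3 -c "
from h import *
go(.5588,.1616,.157,-.268)
"
```

```text
d [-0.0003  0.0009  0.099 ] twist 0.05 or -179.95 pos [0.5581 0.1622 0.256 ] tilt [-7.e-04 -5.e-04 -1.e+00] q6 0.462 F [-0.27 -0.52 -0.53] M [-0.019 -0.054 -0.016] op 0.0652 t 26.1
```

send_rows(
  motion=[
    [[-0.0003,0.0005,0.03],0],
    [[-0.0003,0.0005,0.06],0],
    [[-0.0003,0.0005,0.08],0],
    [[-0.0003,0.0005,0.094],0],
    [[-0.0003,0.0005,0.099],0],
    [[-0.0003,0.0005,0.099],0],
  ],
)

```text
t: 26.85
tool_pos: [0.5592, 0.1611, 0.1579]
orientation: [2.499, 1.903, 0.001]
force: [0.1, 0.8, 0.6]
opening: 0.0652
```

send_rows(
  motion=[
    [[0,0,0],0],
    [[0,0,0],0],
    [[0,0,0],0],
    [[0,0,0],0],
  ],
  jaw=0,
  squeeze=20,
)

```text
t: 27.35
tool_pos: [0.558, 0.1616, 0.1581]
orientation: [-2.498, -1.903, 0.001]
force: [-5.2, 1.2, 4.6]
opening: 0.0433
```

```bash
python3 -c "
from h import *
go(.5588,.1616,.157,-.268)
"
```

```text
d [0.0002 0.0007 0.0011] twist -0.03 or 179.97 pos [0.558  0.1616 0.1581] tilt [-1.5e-03  6.0e-04 -1.0e+00] q6 0.461 F [-5.15  1.16  4.6 ] M [ 0.138  1.103 -0.02 ] op 0.0433 t 27.35
```

send_rows(
  motion=[
    [[0,-0.0006,0],0],
    [[0,-0.0006,0],-2],
    [[0,-0.0006,0],-4],
    [[0,-0.0006,0],-4],
    [[0,-0.0006,0],-4],
    [[0,-0.0006,0],-4],
  ],
)

```text
t: 28.1
tool_pos: [0.5581, 0.1616, 0.1581]
orientation: [-2.43, -1.991, -0.0]
force: [-4.3, 0.4, 5.8]
opening: 0.0436
```

```bash
python3 -c "
from h import *
go(.5588,.1616,.157,-.268)
shot('side','pics/s17.png');crop('pics/s17.png',230,440,130,350,3,'pics/s17c.png')
shot('top','pics/t17.png')
"
```

```text
d [0.0001 0.0007 0.0011] twist 4.01 or -175.99 pos [0.5581 0.1616 0.1581] tilt [-2.e-04  5.e-04 -1.e+00] q6 0.391 F [-4.28  0.4   5.75] M [0.107 0.996 0.045] op 0.0436 t 28.1
```

View pics/s17c.png

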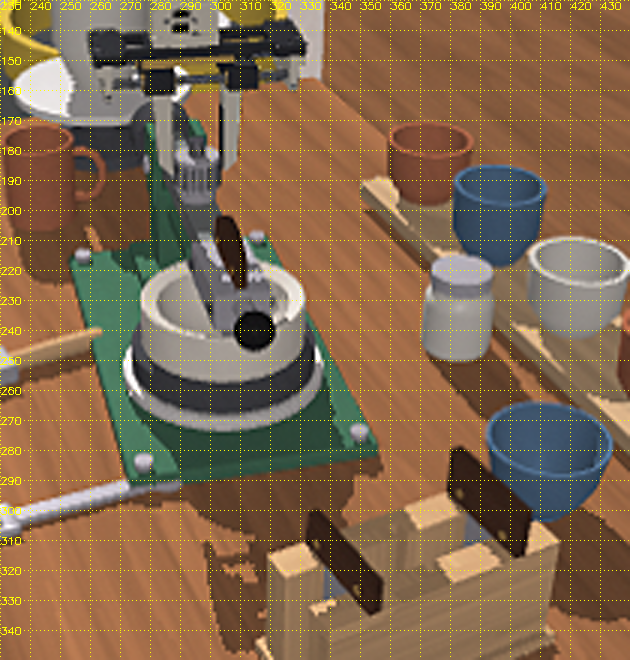

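View pics/t17.png

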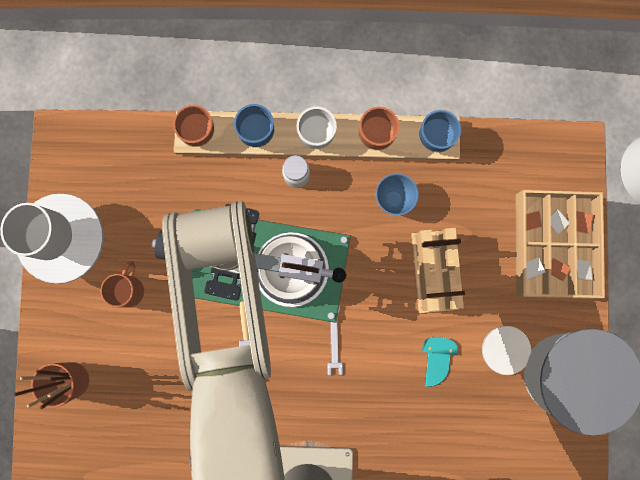

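The template is seated, the cap is gripped, the other two templates are in the rack and the bystanders haven't moved. Handing in.

```bash
python3 -c "
from plant import ticket
print(ticket.close_job())"
```

```text
the job is handed in; nothing more can be done
None
```

The job is done and was handed in at about 28 s; no verdict is reported.

**Bowl template:** I took the arched template from the rack's middle slot and lowered it into the holder, curved edge away from the column. At the bottom it met 11 N upward at the expected seated height, and I let go. Both cameras show it flat and centred in the slot.

**Stop cap:** I screwed it down about 233° to its hard stop, where the wrist moment jumped from −0.06 to +0.19 N m. I then backed it off 90°. When I let go to check, the black line showed only about 86°, so I regripped and added 4°. The arm is still gripping the cap (43.6 mm opening, 20 N). I did not look at the line again after that last 4°. My reading of the quarter turn is good to a few degrees.

**Rest of the bench:** The last pictures show the other two templates in the rack, the turquoise look-alike untouched and no other item visibly moved.

**Checks that disagreed:**
- The side camera put the holder about 2–4 mm nearer the robot than the top camera did. I aimed between the two and the blade went in without binding.
- The finger ends looked about 15 mm higher in the pictures than the reported tool point, so I gripped the cap 5 mm lower.
- About 4 N of side load and 6 N upward remained on the gripped cap at the end.

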